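Close the swing strap over the blade and run down its wing nut

TASK

Clamp the round blade in the fixture: with a fingertip, push the swing strap by its upright pin round the white column until it is fully closed, with the stud in its slot; then turn the loose wing nut clockwise with repeated fingertip strokes on its wings until it is fully down and seated on the strap. Grip and lift nothing, push gently, leave the blade and everything lying around where they are, and finish clear of the work.

Things in the scene. Friction and masses are not known exactly. Their poses are not given: they have to be found in the camera images.
- fixture: Fixed clamping fixture: plate 170 mm (x) by 310 mm (y, -175 to +135 mm), top 30 mm up. Origin on the table surface below the upright stud (10 mm across, top 90 mm up); z up, yaw varies. At its (0, +90 mm) a white column, 44 mm across, 169 mm tall, stands beside the wing nut: the gripper cannot pass all round the nut, only about the half away from the column is free. Blade seat at its (0, -110 mm).
- stud_axis (a point): Point on the stud axis at the height of the closed strap's top face, 52 mm above the table: the seat of the wing nut. Axes as the fixture.
- column_axis (a point): Point on the axis of the white column, 52 mm above the table: the pivot of the swing strap. Axes as the fixture.
- strap (a joint): Swing of the clamp strap about the column, rad. 0: closed on its slightly soft stop, lying along the fixture's -y, stud in its slot; grows anticlockwise from above, out to the fixture's +x. Dark steel bar 26-40 mm wide, 42 to 52 mm above the table, reaching 175 mm from the column axis; at the column a collar 62 mm across, top 56 mm up. Stays where left; about 1 N at the pin moves it.
- strap_pin (a point): Middle of the upright steel push pin near the strap's free end: 12 mm across, from 52 to 84 mm above the table (this point 68 mm), 160 mm from the column axis.
- wingnut (a joint): Angle the wing nut is backed off from its seat, rad. 0: seated on the strap, wings in line with the closed strap (fixture's y); positive is anticlockwise from above; starts 4.4 to 7.8. It sinks 8 mm per clockwise turn, stays where it is left; about 1.3 N at 30 mm from the axis turns it. The seat gives a little.
- nut_mid (a point): On the nut's axis at mid height of its two wings (71 mm above the table when seated, up to 81 mm at the start). Wings: upright aluminium plates on opposite sides, 6 mm thick, out to 40 mm from the axis, 12 mm below to 12 mm above this point from 18 mm outwards. Its y axis points along the wings. Hub 20 mm across below this point, flange 34 mm.
- blade_mid (a point): Centre of the loose round steel blade, 100 mm across, 4 mm thick, bore 24 mm, lying flat on its seat with its middle 38 mm above the table; the closed strap's end passes 2 mm above it.
- spacer_at (a point): Bystander: steel spacer ring, 32 mm across, 14 mm high, on the fixture plate. Point near its foot.
- cupwheel_at (a point): Bystander: spare cup grinding wheel, 100 mm across, 34 mm high. Point near its foot.
- starknob_at (a point): Bystander: black star knob, 47 mm across, 44 mm high, stud up. Point near its foot.
- hexkey_at (a point): Bystander: L-shaped hex key, 100 x 30 mm, 8 mm thick, lying on the fixture plate. Point near its foot.
- spanner_at (a point): Bystander: steel spanner, lying. Point near its foot.
- oil_at (a point): Bystander: white bottle, 56 mm across, 120 mm tall. Point near its foot.
Mind the look-alikes: they are no part of the job. Of the things shaped like the part that bears blade_mid, the bare steel one is meant.

How it is judged:
On the way, in this order (a step that is already met when the one before it is completed fails the run):
1. the strap is closed under the backed-off nut (value of joint strap below 0.06 rad and value of joint wingnut above 2 rad), for 0.2 s.
2. the wing nut is run down on the closed strap (value of joint strap below 0.06 rad and value of joint wingnut below 0.35 rad), for 0.2 s.
At the end, for the whole second after the job is handed in: The strap is closed to within 0.06 rad (9 mm at the pin), the wing nut is within 0.35 rad (20 degrees) of its seat and at rest, and the blade lies on its seat (all of step 2 and velocity of joint wingnut between -0.1 and 0.1 rad/s and horizontal distance between blade_mid and stud_axis below 0.12 m and height (world z) of blade_mid below 0.043 m); the robot touches nothing.
It fails at once if the wing nut is run down before the strap is under it (value of joint wingnut below 2 rad and value of joint strap above 0.12 rad).
It fails at once if the wing nut is squeezed or struck with more than 30 N (contact force between the fingers and wingnut above 30 N).
It fails at once if the strap is squeezed or struck with more than 35 N (contact force between the fingers and strap above 35 N).
It fails at once if the blade is lifted or shifted by more than 10 mm (distance of blade_mid from where it was at the start of the episode above 0.01 m).
It fails at once if something lying around is lifted or moved more than 30 mm (distance of any of spacer_at, cupwheel_at, starknob_at, hexkey_at, spanner_at, oil_at from where it was at the start of the episode above 0.03 m).
It also fails if it takes over 72 s, if anything falls off the work surface, if the arm or the gripper's body presses on something with over 40 N, if the wrist force passes 120 N, or if a joint passes its speed limit or range.

ROBOT

A 6-joint arm with a two-finger parallel gripper is mounted at the origin on the work surface. World frame = base frame: x ahead of the robot, y to its left, z up, the work surface at z = 0. Lengths are in m, angles in rad, forces in N, time in s.
With the tool pointing down it reaches from about 0.3 to 0.75 m from the base axis. Payload 8.5 kg.
Tool frame: the origin (TCP) lies between the finger pads; the fingertips stand 17 mm ahead of it and the grasp point (between the pads) lies 2 mm behind it; z points along the fingers, y is the line along which they close (so a half turn about z gives the same grasp; the last joint's range is limited). The gripper opens to 85 mm and grips with 20 to 120 N. Pads are 22 mm wide; open, the fingers measure 114 mm over their backs; the gripper's body (76 mm by 85 mm) begins 54 mm behind the grasp point. The pads swing forward as they close: fully open they stand 13 mm farther back than shut.
Start: joints at [-1.438, 0.381, 1.297, -0, 1.464, -0.215], TCP at [0.187, -0.517, 0.248] pointing down, gripper open.
Joint ranges: [-3.11, 3.11], [-0.89, 2.33], [0.22, 2.48], [-1.42, 4.56], [0.17, 2.85], [-2.88, 2.88]. Speed limits (rad/s): [2.39, 2.39, 3.14, 3.14, 3.14, 3.14].

INTERFACE

Orientations are given as [roll, pitch, yaw] about the fixed x, y, z axes, in that order (R = Rz(yaw) Ry(pitch) Rx(roll)).
In Python, from rig import env gives the robot as it stands.
- The arm moves only by the tool step_arm, never from a script. Its arguments are lists of equal length, an entry for each row: "dp": the shift along the world's x, y, z in units of 400 mm (1.0 is 400 mm), a list of three; "dr": the turn, a rotation vector about the world's x, y, z in units of pi rad (1.0 is pi rad), a list of three. In form: {"dp": [[x, y, z], ...], "dr": [[ax, ay, az], ...]}. A call has 1 to 5 rows; each row is the pose to reach, as a shift and turn from the pose commanded when the call began, turning the shorter way round; what a row does not reach only later rows make up. A row lasts 1/10 s, in which the tool goes at most 50 mm and 8.59 degrees, less where a joint would pass 70% of its speed; a pose out of reach is approached as far as the arm can. A call with a number of a shift or a turn outside -1 to 1 is refused whole. A call with a gripper value outside its range is refused whole. "grip" is the opening, from 0 (shut) to 1 (fully open), set as the call begins (left out, the last holds). The fingers move at their own pace and stop on an object; "force" is the grip in N (left out, the last holds). Time passes only in rows, so rows that repeat a pose let the fingers close. It gives the time, the measured TCP pose, the force, the opening and the grip force at its end, in the units of the state.
- env.read_state(): the state, without advancing time (a new reading comes with each control period).
- env.grab_frame(name): name is "side" or "top" or "wrist"; returns (picture, depth): 400x640x3 uint8, red, green, blue; 400x640 float32, m along the optical axis (not along the pixel's ray), 0 where there is no reading.
- env.camera_info(name): a dict with "fx", "fy", "cx", "cy" (pixels), "extrinsics" (4x4, takes a point from camera to world coordinates). Camera axes: x right, y down, z forward; pixel columns grow to the right and rows downward; lengths in m; the calibration is good to about 2 mm. The wrist camera is an equidistant fisheye: a pixel r from the principal point sees the ray r / f radians off the axis. A picture is of the moment at which its call begins: read the wrist's pose just before it. camera_info takes no time and is no camera call; for the wrist camera it gives the pose at the moment of the call.
- env.hand_in(): hands the job in; it is judged then, once.
Trained networks look in the newest picture that a camera, given by its name, has taken for a name from the list of things; names that differ only in an ending like _2 or _b are one class to them, and where a whole thing is asked for, a point or a joint stands for the part that bears it (a point fixed in the world has none). Each returns a list of dicts, best first, with "conf" (0 to 1); they miss things now and then, are a little off and sometimes report something else, mostly with a low value. They report only what shows in the picture. A call takes as long as a camera call. They do not tell look-alikes from the thing itself.
- env.spot_in(camera, target): "extent" ([centre column, centre row, width, height] in pixels, round what is visible of it).
- env.mark_of(camera, target): "centre" ([column, row] in pixels: a listed point, or the origin of a listed thing).
The state is a dict: "time": time; "joint_positions": joint angles; "dq": joint speeds; "effort": joint torques, N m; "position": TCP position; "orientation": TCP orientation; "wrist_force": force on the tool from outside, world axes, zero at the start; "ft_torque": the same for the moment, N m; "width": finger opening in m; "grasp_force": force on a finger pad.
Only numpy, scipy, OpenCV 4.12 (cv2) and the standard library are available. Lean on these libraries where they do the work, as an engineer would, in place of code of your own. Each camera call takes 0.05 s, during which the arm holds its last target. There are 200 camera calls.

## Working session

There is one attempt and no reset: what is moved stays moved. The work goes in short steps, Python scripts to look and compute and a tool call to move; the robot and the scene stay as the last step left them, time stands still between calls to the robot, and variables do not carry over. Pictures are saved under pics/ and viewed, at most 10 in all, crops included, and the job is handed in when it is done.

Besides the shell and the picture viewer there is one more tool, called as a command line: name --argument value ..., lists and objects as JSON in quotes. step_arm: Moves the arm, as the interface text tells. Its arguments: {"type":"object","properties":{"dp":{"type":"array","items":{"type":"array","items":{"type":"number"}}},"dr":{"type":"array","items":{"type":"array","items":{"type":"number"}}},"grip":{"type":"number"},"force":{"type":"number"}},"required":["dp","dr"]}

```bash
mkdir -p pics; ls
cat > h.py <<'E'
import numpy as np, cv2
from rig import env
def W(cam,px,depth=None,z=None):
    i=env.camera_info(cam);T=np.array(i['extrinsics'])
    d=np.array([(px[0]-i['cx'])/i['fx'],(px[1]-i['cy'])/i['fy'],1.])
    if z is None: p=d*depth
    else:
        r=T[:3,:3]@d; p=d*(z-T[2,3])/r[2]
    return T[:3,:3]@p+T[:3,3]
def P(cam,w):
    i=env.camera_info(cam);T=np.array(i['extrinsics'])
    c=T[:3,:3].T@(np.array(w)-T[:3,3])
    return np.array([i['cx']+i['fx']*c[0]/c[2],i['cy']+i['fy']*c[1]/c[2]])
E
python3 - <<'E'
from h import *
np.set_printoptions(precision=3,suppress=True)
ims={}
for c in('top','side'):
    im,d=env.grab_frame(c);cv2.imwrite(f'pics/{c}0.png',im[:,:,::-1]);np.save(f'{c}_d.npy',d)
    print(c,np.array(env.camera_info(c)['extrinsics']),env.camera_info(c)['fx'])
    for t,z in(('stud_axis',.052),('column_axis',.052),('strap_pin',.068),('nut_mid',.079),('blade_mid',.038),('fixture',0)):
        for r in env.mark_of(c,t)[:3]: print(c,t,r['conf'],r['centre'],W(c,r['centre'],z=z))
print(env.read_state())
E
```

```text
pics
top [[ 0.024 -0.998  0.052  0.5  ]
 [-1.    -0.023  0.011 -0.05 ]
 [-0.01  -0.052 -0.999  1.084]
 [ 0.     0.     0.     1.   ]] 433.6041263647836
top stud_axis 0.88 [308.4, 194.4] [ 0.539 -0.019  0.052]
top stud_axis 0.31 [312.0, 191.3] [ 0.546 -0.027  0.052]
top column_axis 0.72 [275.8, 191.5] [0.544 0.059 0.052]
top strap_pin 0.72 [325.7, 146.4] [ 0.652 -0.057  0.068]
top strap_pin 0.68 [323.2, 165.6] [ 0.606 -0.052  0.068]
top strap_pin 0.51 [259.5, 127.4] [0.694 0.1   0.068]
top nut_mid 0.58 [308.1, 193.8] [ 0.539 -0.019  0.079]
top blade_mid 0.92 [355.9, 195.8] [ 0.538 -0.133  0.038]
top blade_mid 0.83 [352.4, 270.8] [ 0.359 -0.128  0.038]
top blade_mid 0.63 [437.3, 129.6] [ 0.704 -0.327  0.038]
top fixture 0.96 [312.5, 196.4] [ 0.536 -0.028  0.   ]
side [[ 0.948 -0.201  0.247  0.339]
 [-0.319 -0.632  0.706 -0.599]
 [ 0.014 -0.748 -0.663  0.61 ]
 [ 0.     0.     0.     1.   ]] 382.3115237912639
side stud_axis 0.94 [324.7, 203.1] [ 0.544 -0.027  0.052]
side column_axis 0.96 [312.4, 180.9] [0.541 0.053 0.052]
side strap_pin 0.78 [372.5, 196.7] [ 0.642 -0.056  0.068]
side nut_mid 0.61 [325.0, 193.3] [ 0.544 -0.026  0.079]
side nut_mid 0.43 [309.9, 158.6] [0.551 0.102 0.079]
side blade_mid 0.82 [289.8, 357.0] [ 0.386 -0.326  0.038]
side blade_mid 0.78 [465.4, 311.3] [ 0.689 -0.342  0.038]
side blade_mid 0.72 [389.8, 379.4] [ 0.517 -0.404  0.038]
{'time': 0.7, 'joint_positions': array([-1.438,  0.381,  1.297,  0.   ,  1.464, -0.215]), 'dq': array([-0.   ,  0.003, -0.001, -0.001, -0.001,  0.001]), 'effort': array([ -0.002, -44.825, -23.144,  -0.   ,   0.001,  -0.   ]), 'position': array([ 0.187, -0.517,  0.248]), 'orientation': array([ 3.142, -0.   ,  0.348]), 'wrist_force': array([0.041, 0.96 , 0.747]), 'ft_torque': array([-0.02 , -0.004, -0.027]), 'grasp_force': 0.0, 'width': 0.08534467815104155}
```

View pics/top0.png

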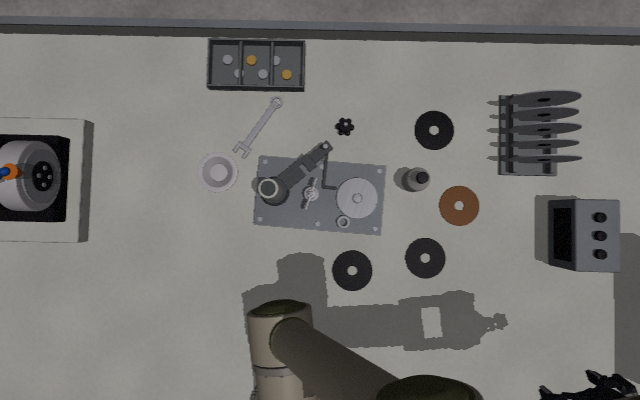

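View pics/side0.png

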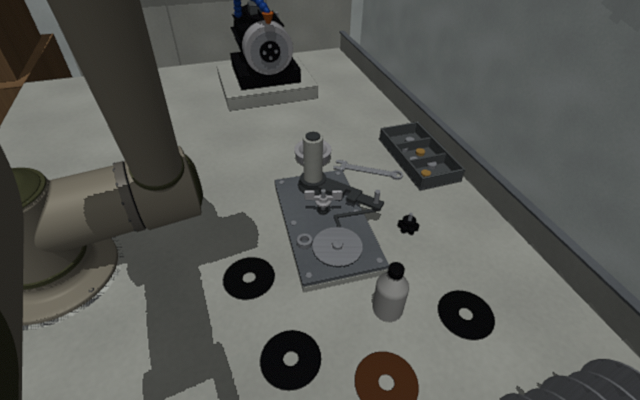

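The plate is seen at top pixels (255..385, 157..234). The column top is at (268,187), the strap runs out to its pin at (325,146), and the nut wings are at (303,207)-(318,180). The blade is at (357,197). I'll refine these with depth.

Run:
```python
from h import *
np.set_printoptions(precision=4,suppress=True)
i=env.camera_info('top');T=np.array(i['extrinsics']);d=np.load('top_d.npy')
v,u=np.mgrid[:400,:640]
X=np.stack([(u-i['cx'])/i['fx']*d,(v-i['cy'])/i['fy']*d,d],-1)@T[:3,:3].T+T[:3,3]
reg=(X[...,0]>.42)&(X[...,0]<.72)&(X[...,1]>-.22)&(X[...,1]<.2)&(d>0)
pl=X[reg&(X[...,2]>.02)&(X[...,2]<.045)]
pl=pl[(pl[:,0]<.64)]
r=cv2.minAreaRect(pl[:,:2].astype(np.float32));print('plate',r,np.median(pl[:,2]))
c=X[reg&(X[...,2]>.15)];print('col',cv2.minEnclosingCircle(c[:,:2].astype(np.float32)),c[:,2].mean())
n=X[reg&(X[...,2]>.068)&(X[...,2]<.105)]
n1=n[np.hypot(n[:,0]-.542,n[:,1]+.023)<.05];print('nut',len(n1),n1[:,2].max(),np.sort(n1[:,2])[-15:]);
n2=n1[n1[:,2]>.076];print(n2[:,:2].mean(0));w,V=np.linalg.eigh(np.cov(n2[:,:2].T));print(w,V[:,1],cv2.minAreaRect(n2[:,:2].astype(np.float32)))
n3=n[np.hypot(n[:,0]-.646,n[:,1]+.057)<.03];print('pin',len(n3),n3)
im=cv2.imread('pics/top0.png');cv2.imwrite('pics/crop.png',cv2.resize(im[110:250,235:400],None,fx=4.2,fy=4.2,interpolation=cv2.INTER_CUBIC))
```

```text
plate ((0.5497298240661621, 0.002258807420730591), (0.40455976128578186, 0.18513737618923187), 86.51445770263672) 0.03005283587573615
col ((0.5460553169250488, 0.06515692919492722), 0.021980877965688705) 0.16586181305421505
nut 131 0.09222642869772957 [0.0892 0.0892 0.0893 0.0894 0.0895 0.0896 0.0897 0.0897 0.0898 0.0902
 0.0903 0.0905 0.091  0.0919 0.0922]
[ 0.5396 -0.0241]
[0.     0.0007] [-0.9549  0.297 ] ((0.5405933260917664, -0.024731995537877083), (0.007984206080436707, 0.07790128141641617), 73.78411865234375)
pin 23 [[ 0.6553 -0.0507  0.0831]
 [ 0.6554 -0.0531  0.0823]
 [ 0.6548 -0.0554  0.0865]
 [ 0.6556 -0.0577  0.082 ]
 [ 0.653  -0.0508  0.0827]
 [ 0.6531 -0.0531  0.0826]
 [ 0.6527 -0.0554  0.0851]
 [ 0.6528 -0.0577  0.0852]
 [ 0.6532 -0.0601  0.0829]
 [ 0.6504 -0.0508  0.0844]
 [ 0.6504 -0.0532  0.0846]
 [ 0.6505 -0.0555  0.0846]
 [ 0.6505 -0.0578  0.0845]
 [ 0.6507 -0.0601  0.0839]
 [ 0.6477 -0.0509  0.087 ]
 [ 0.6484 -0.0532  0.0825]
 [ 0.6485 -0.0555  0.0819]
 [ 0.6482 -0.0578  0.0846]
 [ 0.6469 -0.051   0.0761]
 [ 0.6463 -0.0533  0.0808]
 [ 0.6456 -0.0556  0.0859]
 [ 0.6459 -0.0579  0.084 ]
 [ 0.6456 -0.0557  0.0699]]
```

View pics/crop.png

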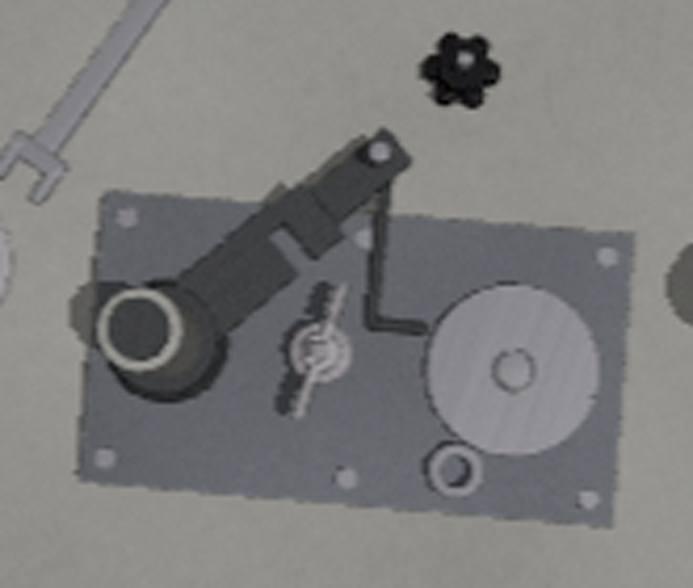

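Geometry so far, in world coordinates:

| Item | Value |
|---|---|
| Column | (0.546, 0.065) |
| Stud | (0.5405, -0.0245) |
| Fixture yaw | about -3.5° |
| Pin | (0.651, -0.0555) |
| Strap angle | about 0.78 rad |
| Nut angle | about 4.5 rad |

I'll close the gripper and go behind the pin.

step_arm --dp '[[0.6, 0.6, 0], [0.6, 0.6, 0], [0.6, 0.6, 0], [0.6, 0.6, 0], [0.6, 0.6, 0]]' --dr '[[0, 0, 0.118], [0, 0, 0.118], [0, 0, 0.118], [0, 0, 0.118], [0, 0, 0.118]]' --grip 0 --force 30

```text
time: 1.2
position: [0.3653, -0.3387, 0.2485]
orientation: [3.141, 0.0, 0.718]
wrist_force: [0.5, -1.1, 1.1]
width: 0.0125
grasp_force: 0.0
```

step_arm --dp '[[0.767, 0.755, 0], [0.767, 0.755, 0], [0.767, 0.755, 0], [0.767, 0.755, 0], [0.767, 0.755, 0]]' --dr '[[0, 0, 0], [0, 0, 0], [0, 0, 0], [0, 0, 0], [0, 0, 0]]'

```text
time: 1.7
position: [0.5436, -0.1631, 0.2485]
orientation: [3.141, -0.0, 0.719]
wrist_force: [-0.4, -1.0, 0.5]
width: -0.0002
grasp_force: 0.0
```

step_arm --dp '[[0.325, 0.313, 0], [0.325, 0.313, 0], [0.325, 0.313, 0], [0.325, 0.313, 0], [0.325, 0.313, 0]]' --dr '[[0, 0, 0], [0, 0, 0], [0, 0, 0], [0, 0, 0], [0, 0, 0]]'

```text
time: 2.2
position: [0.6741, -0.0365, 0.2471]
orientation: [-3.141, -0.0, 0.723]
wrist_force: [-0.1, -0.3, -0.5]
width: -0.0001
grasp_force: 0.0
```

step_arm --dp '[[0, 0, -0.125], [0, 0, -0.25], [0, 0, -0.36], [0, 0, -0.36]]' --dr '[[0, 0, 0], [0, 0, 0], [0, 0, 0], [0, 0, 0]]'

```text
time: 2.6
position: [0.6692, -0.0398, 0.0984]
orientation: [-3.132, 0.007, 0.718]
wrist_force: [-0.3, 0.9, 0.4]
width: -0.0001
grasp_force: 0.0
```

Run:
```python
from h import *
im,d=env.grab_frame('side');a=im[130:270,260:440,::-1]
w,_=env.grab_frame('wrist')
cv2.imwrite('pics/sw.png',np.hstack([cv2.resize(a,(450,350),interpolation=cv2.INTER_CUBIC),cv2.resize(w[:,40:600,::-1],(350,250)).copy() if 0 else cv2.copyMakeBorder(cv2.resize(w[:,:,::-1],(350,219)),0,131,0,0,0)]))
print(env.read_state()['position'],[ (r['centre'],r['conf']) for r in env.mark_of('side','strap_pin')])
```

```text
[ 0.67270282 -0.04035877  0.1056817 ] [([372.2, 194.5], 0.61)]
```

View pics/sw.png

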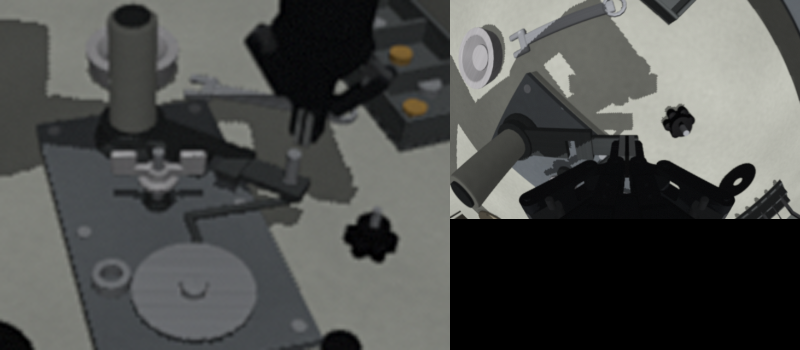

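The fingertips stand just behind the pin, which is at about (295,165) in the crop, on the outer side. I'll descend.

step_arm --dp '[[0, 0, -0.035], [0, 0, -0.068], [0, 0, -0.068]]' --dr '[[0, 0, 0], [0, 0, 0], [0, 0, 0]]'

```text
time: 3.05
position: [0.6715, -0.0396, 0.0753]
orientation: [-3.139, 0.002, 0.718]
wrist_force: [-0.6, 0.2, -0.4]
width: -0.0001
grasp_force: 0.0
```

```bash
cat > arc.py <<'E'
import numpy as np,sys
# strap push path: centre column, radius 160, pin angle a -> finger centre
C=np.array([.546,.065]);off=.017
def f(al):
    a=np.radians(al);return C+.16*np.array([np.cos(a),np.sin(a)])+off*np.array([-np.sin(a),np.cos(a)])
for al in np.arange(-45,-97,-4): print(al,np.round(f(al),4),'yaw',al+90)
E
python3 arc.py; python3 -c "
from h import *
s=env.read_state();print(s['position'],s['orientation'],s['wrist_force'])"
```

```text
-45 [ 0.6712 -0.0361] yaw 45
-49 [ 0.6638 -0.0446] yaw 41
-53 [ 0.6559 -0.0526] yaw 37
-57 [ 0.6474 -0.0599] yaw 33
-61 [ 0.6384 -0.0667] yaw 29
-65 [ 0.629  -0.0728] yaw 25
-69 [ 0.6192 -0.0783] yaw 21
-73 [ 0.609 -0.083] yaw 17
-77 [ 0.5986 -0.0871] yaw 13
-81 [ 0.5878 -0.0904] yaw 9
-85 [ 0.5769 -0.0929] yaw 5
-89 [ 0.5658 -0.0947] yaw 1
-93 [ 0.5546 -0.0957] yaw -3
[ 0.67150301 -0.03955416  0.07530806] [-3.13900677e+00  1.84546822e-03  7.18467458e-01] [-0.60251568  0.17924698 -0.37774371]
```

step_arm --dp '[[-0.019, -0.013, 0], [-0.029, -0.023, 0], [-0.039, -0.033, 0], [-0.06, -0.051, 0], [-0.083, -0.068, 0]]' --dr '[[0, 0, 0], [0, 0, -0.011], [0, 0, -0.022], [0, 0, -0.044], [0, 0, -0.067]]'

```text
time: 3.55
position: [0.6391, -0.0675, 0.0776]
orientation: [3.141, -0.001, 0.503]
wrist_force: [1.2, -0.1, -0.6]
width: 0.0002
grasp_force: 0.6
```

step_arm --dp '[[-0.0235, -0.015, 0], [-0.048, -0.029, 0], [-0.0735, -0.041, 0], [-0.0995, -0.051, 0], [-0.1265, -0.059, 0]]' --dr '[[0, 0, -0.022], [0, 0, -0.044], [0, 0, -0.067], [0, 0, -0.089], [0, 0, -0.111]]'

```text
time: 4.05
position: [0.5884, -0.0913, 0.0777]
orientation: [3.141, -0.001, 0.154]
wrist_force: [1.0, -0.0, -1.3]
width: 0.0001
grasp_force: 0.7
```

Run:
```python
from h import *
s=env.read_state();print(s['position'],s['orientation'],s['wrist_force'])
im,d=env.grab_frame('side');cv2.imwrite('pics/s2.png',cv2.resize(im[130:270,260:440,::-1],(720,560),interpolation=cv2.INTER_CUBIC))
```

```text
[ 0.58835489 -0.09134212  0.07770129] [ 3.14053748e+00 -1.48031799e-03  1.54214352e-01] [ 1.02672769 -0.00688392 -1.33420778]
```

View pics/s2.png

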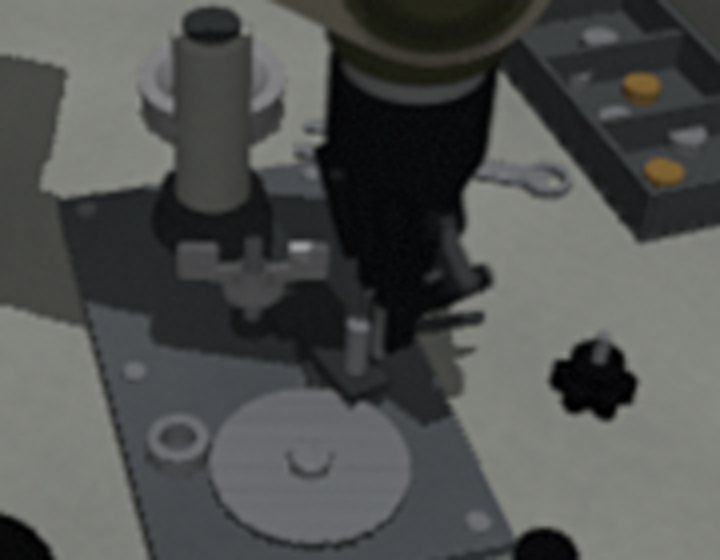

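The strap is following, with its pin at (357,345) in contact with the fingers. I'll continue more slowly towards the stop.

step_arm --dp '[[-0.027, -0.006, 0], [-0.048, -0.01, 0], [-0.0655, -0.012, 0], [-0.076, -0.013, 0], [-0.083, -0.0133, 0]]' --dr '[[0, 0, -0.022], [0, 0, -0.039], [0, 0, -0.053], [0, 0, -0.061], [0, 0, -0.067]]'

```text
time: 4.6
position: [0.5555, -0.0961, 0.0775]
orientation: [3.141, -0.001, -0.052]
wrist_force: [0.9, -1.8, 0.1]
width: -0.0002
grasp_force: 0.5
```

Creep on until the stop shows up in the force.

step_arm --dp '[[-0.003, 0, 0], [-0.005, 0, 0], [-0.007, 0, 0], [-0.007, 0, 0]]' --dr '[[0, 0, 0], [0, 0, 0], [0, 0, 0], [0, 0, 0]]'

```text
time: 5.0
position: [0.5526, -0.0958, 0.0771]
orientation: [-3.142, 0.0, -0.051]
wrist_force: [0.8, 0.1, -0.3]
width: 0.0002
grasp_force: 0.3
```

step_arm --dp '[[-0.003, 0, 0], [-0.006, 0, 0], [-0.009, 0, 0], [-0.009, 0, 0]]' --dr '[[0, 0, 0], [0, 0, 0], [0, 0, 0], [0, 0, 0]]'

```text
time: 5.4
position: [0.552, -0.0958, 0.0774]
orientation: [-3.142, -0.008, -0.052]
wrist_force: [15.3, 1.9, -8.6]
width: -0.0003
grasp_force: 7.8
```

Run:
```python
from h import *
s=env.read_state();print(s['position'],s['wrist_force'])
im,d=env.grab_frame('side')
for t,z in (('strap_pin',.068),('column_axis',.052),('stud_axis',.052)):
  for r in env.mark_of('side',t)[:2]: print(t,r['conf'],W('side',r['centre'],z=z))
```

```text
[ 0.55201751 -0.09578352  0.07735332] [15.316971    1.8732462  -8.62027538]
strap_pin 0.87 [ 0.53762074 -0.0926337   0.068     ]
column_axis 0.9 [0.55106273 0.05504167 0.052     ]
stud_axis 0.82 [ 0.54333372 -0.03475852  0.052     ]
stud_axis 0.65 [0.67881593 0.05359381 0.052     ]
```

The stop is felt at 15 N, so the strap is closed. I'll back off, rise, and turn the tool to start on the nut wing.

step_arm --dp '[[0.012, 0, 0], [0.05, 0, 0], [0.06, 0, 0.1], [0.06, 0, 0.2], [0.06, 0, 0.25]]' --dr '[[0, 0, 0], [0, 0, 0], [0, 0, 0.04], [0, 0, 0.085], [0, 0, 0.13]]'

```text
time: 6.1
position: [0.5735, -0.096, 0.1802]
orientation: [3.139, -0.002, 0.363]
wrist_force: [-0.0, 0.3, -0.2]
width: 0.0003
grasp_force: 0.0
```

step_arm --dp '[[0, 0.1, 0], [0, 0.21, 0], [0, 0.21, 0], [0, 0.21, 0], [0, 0.21, 0]]' --dr '[[0, 0, 0.232], [0, 0, 0.232], [0, 0, 0.232], [0, 0, 0.232], [0, 0, 0.232]]'

```text
time: 6.6
position: [0.5726, -0.0113, 0.1769]
orientation: [-3.14, 0.001, 1.093]
wrist_force: [0.4, 0.2, -0.2]
width: -0.0002
grasp_force: 0.0
```

step_arm --dp '[[0, 0, 0], [0, 0, 0], [0, 0, 0], [0, 0, 0], [0, 0, 0]]' --dr '[[0, 0, 0.232], [0, 0, 0.232], [0, 0, 0.232], [0, 0, 0.232], [0, 0, 0.232]]'

```text
time: 7.1
position: [0.5726, -0.0117, 0.1768]
orientation: [-3.14, -0.001, 1.821]
wrist_force: [1.0, 0.2, -0.8]
width: -0.0
grasp_force: 0.0
```

step_arm --dp '[[0, 0, 0], [0, 0, 0], [0, 0, 0], [0, 0, 0], [0, 0, 0]]' --dr '[[0, 0, 0.232], [0, 0, 0.232], [0, 0, 0.232], [0, 0, 0.232], [0, 0, 0.232]]'

```text
time: 7.6
position: [0.5726, -0.0118, 0.1769]
orientation: [-3.141, -0.001, 2.55]
wrist_force: [-0.4, -0.1, 1.2]
width: 0.0001
grasp_force: 0.0
```

Run:
```python
from h import *
s=env.read_state();print(s['position'],s['orientation'],s['joint_positions'],s['wrist_force'])
im,d=env.grab_frame('side');cv2.imwrite('pics/s3.png',cv2.resize(im[130:270,260:440,::-1],(720,560),interpolation=cv2.INTER_CUBIC))
```

```text
[ 0.57257479 -0.01177439  0.1768508 ] [-3.14086480e+00 -1.31430407e-03  2.54977485e+00] [-2.27107804e-01  4.79976279e-01  1.34902378e+00 -2.18355072e-04
  1.31408007e+00 -1.20603121e+00] [-0.40807481 -0.11662794  1.23279981]
```

View pics/s3.png

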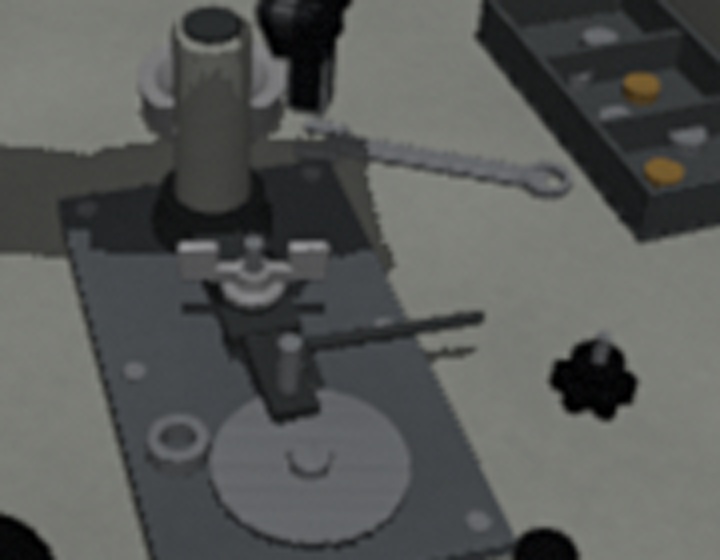

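The picture shows the strap closed over the blade with the stud in its slot, and the nut wing outer tops at about (328,243) and (180,243). I'll check the angle from those.

Run:
```python
from h import *
for zt in(.0887,.0927):
  a=W('side',(342,191),z=zt);b=W('side',(305,191),z=zt);print(a,b,(a+b)/2,np.degrees(np.arctan2(*(a-b)[1::-1])),np.linalg.norm(a-b))
S=np.array([.5405,-.0245])
u=lambda p:np.array([np.cos(np.radians(p)),np.sin(np.radians(p))])
print('start',S+.032*u(-16.5)+.0235*u(73.5))
for p in range(-17,-205,-8): print(p,np.round(S+.032*u(p)+.0175*u(p+90),4))
```

```text
[ 0.57687249 -0.04047738  0.0887    ] [ 0.50322077 -0.01707888  0.0887    ] [ 0.54004663 -0.02877813  0.0887    ] -17.62459697674143 0.07727914170850451
[ 0.57504902 -0.0447594   0.0927    ] [ 0.50196214 -0.02154034  0.0927    ] [ 0.53850558 -0.03314987  0.0927    ] -17.624596976741444 0.07668648172006161
start [ 0.57785659 -0.01105623]
-17 [ 0.5762 -0.0171]
-25 [ 0.5769 -0.0222]
-33 [ 0.5769 -0.0273]
-41 [ 0.5761 -0.0323]
-49 [ 0.5747 -0.0372]
-57 [ 0.5726 -0.0418]
-65 [ 0.5699 -0.0461]
-73 [ 0.5666 -0.05  ]
-81 [ 0.5628 -0.0534]
-89 [ 0.5586 -0.0562]
-97 [ 0.554  -0.0584]
-105 [ 0.5491 -0.0599]
-113 [ 0.5441 -0.0608]
-121 [ 0.539  -0.0609]
-129 [ 0.534  -0.0604]
-137 [ 0.529  -0.0591]
-145 [ 0.5243 -0.0572]
-153 [ 0.5199 -0.0546]
-161 [ 0.5159 -0.0515]
-169 [ 0.5124 -0.0478]
-177 [ 0.5095 -0.0437]
-185 [ 0.5071 -0.0391]
-193 [ 0.5054 -0.0344]
-201 [ 0.5044 -0.0294]
```

step_arm --dp '[[0.0135, 0.008, 0], [0.0135, 0.008, 0], [0.0135, 0.008, -0.1], [0.0135, 0.008, -0.19], [0.0135, 0.008, -0.235]]' --dr '[[0, 0, 0.047], [0, 0, 0.094], [0, 0, 0.094], [0, 0, 0.094], [0, 0, 0.094]]'

```text
time: 8.15
position: [0.5768, -0.0083, 0.0801]
orientation: [-3.141, -0.005, 2.836]
wrist_force: [0.4, -0.3, -0.1]
width: 0.0002
grasp_force: 0.0
```

step_arm --dp '[[-0.0025, -0.011, 0], [-0.0045, -0.0215, 0], [-0.003, -0.034, 0], [-0.003, -0.047, 0], [-0.005, -0.0595, 0]]' --dr '[[0, 0, 0], [0, 0, 0], [0, 0, -0.044], [0, 0, -0.089], [0, 0, -0.133]]'

```text
time: 8.65
position: [0.5772, -0.033, 0.0849]
orientation: [3.14, 0.003, 2.414]
wrist_force: [1.3, 0.4, -1.0]
width: 0.0002
grasp_force: 0.6
```

step_arm --dp '[[-0.0035, -0.012, 0], [-0.009, -0.024, -0.003], [-0.0155, -0.0345, -0.005], [-0.024, -0.044, -0.005], [-0.033, -0.053, -0.005]]' --dr '[[0, 0, -0.044], [0, 0, -0.089], [0, 0, -0.133], [0, 0, -0.178], [0, 0, -0.222]]'

```text
time: 9.15
position: [0.564, -0.0544, 0.083]
orientation: [3.138, 0.002, 1.717]
wrist_force: [1.9, 0.2, -0.4]
width: -0.0003
grasp_force: 0.6
```

Run:
```python
from h import *
s=env.read_state();print(s['position'],s['orientation'],s['joint_positions'],s['wrist_force'])
im,d=env.grab_frame('side');cv2.imwrite('pics/s4.png',cv2.resize(im[130:270,260:440,::-1],(720,560),interpolation=cv2.INTER_CUBIC))
```

```text
[ 0.56399151 -0.05444598  0.08299061] [3.13822795e+00 1.60257576e-03 1.71677857e+00] [-3.05137583e-01  5.77167625e-01  1.48643357e+00  2.80653681e-05
  1.07426468e+00 -4.51135842e-01] [ 1.93444524  0.17233532 -0.35722303]
```

View pics/s4.png

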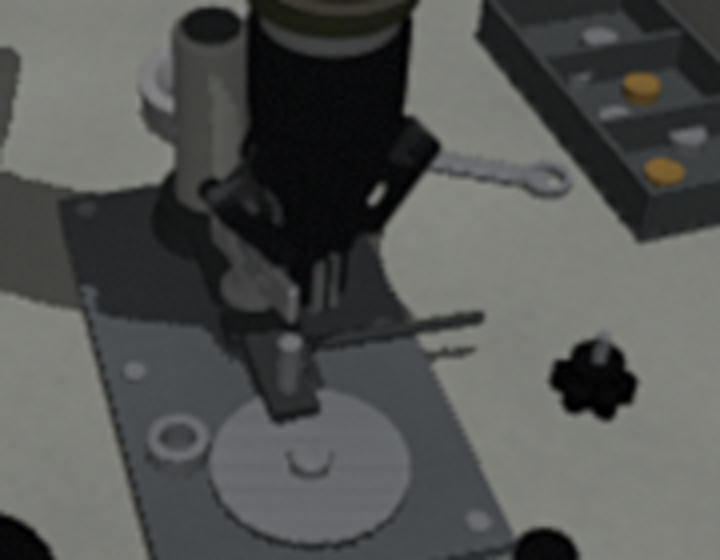

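The wing now points to about (290,300) in the crop with the fingertip behind it. I'll continue the arc.

step_arm --dp '[[-0.0105, -0.007, 0], [-0.022, -0.0125, 0], [-0.034, -0.016, 0], [-0.047, -0.0185, 0], [-0.0595, -0.019, 0]]' --dr '[[0, 0, -0.044], [0, 0, -0.089], [0, 0, -0.133], [0, 0, -0.178], [0, 0, -0.222]]'

```text
time: 9.7
position: [0.54, -0.0619, 0.0826]
orientation: [3.138, -0.0, 1.022]
wrist_force: [1.2, -1.1, -1.2]
width: -0.0003
grasp_force: 0.6
```

step_arm --dp '[[-0.0125, 0.001, 0], [-0.025, 0.0045, 0], [-0.037, 0.009, 0], [-0.048, 0.016, 0], [-0.058, 0.0235, 0]]' --dr '[[0, 0, -0.044], [0, 0, -0.089], [0, 0, -0.133], [0, 0, -0.178], [0, 0, -0.222]]'

```text
time: 10.2
position: [0.5167, -0.0524, 0.0825]
orientation: [3.14, -0.002, 0.325]
wrist_force: [0.8, -0.8, -1.0]
width: -0.0001
grasp_force: 0.6
```

step_arm --dp '[[-0.009, 0.009, 0], [-0.016, 0.0195, 0], [-0.022, 0.031, 0], [-0.026, 0.043, 0], [-0.029, 0.055, 0]]' --dr '[[0, 0, -0.044], [0, 0, -0.089], [0, 0, -0.133], [0, 0, -0.178], [0, 0, -0.222]]'

```text
time: 10.7
position: [0.505, -0.0302, 0.0824]
orientation: [3.141, -0.002, -0.372]
wrist_force: [-0.2, -1.6, -0.4]
width: 0.0002
grasp_force: 0.6
```

Stroke 1 is done. I'll back off, lift over, and take the other wing from the +x side.

step_arm --dp '[[-0.01, -0.03, 0], [-0.012, -0.035, 0.1], [-0.012, -0.035, 0.2], [0.09, 0.02, 0.2], [0.187, 0.055, 0.2]]' --dr '[[0, 0, 0], [0, 0, 0], [0, 0, 0], [0, 0, 0], [0, 0, 0]]'

```text
time: 11.2
position: [0.5808, -0.0085, 0.1641]
orientation: [-3.141, -0.005, -0.364]
wrist_force: [0.2, -1.1, 0.3]
width: -0.0001
grasp_force: 0.0
```

Run:
```python
from h import *
s=env.read_state();print(s['position'],s['orientation'],s['joint_positions'],s['wrist_force'])
im,d=env.grab_frame('side');cv2.imwrite('pics/s5.png',cv2.resize(im[130:270,260:440,::-1],(720,560),interpolation=cv2.INTER_CUBIC))
```

```text
[ 0.58077893 -0.00850131  0.16414007] [-3.14091847 -0.00493118 -0.36393055] [-2.18314816e-01  5.03185235e-01  1.34779136e+00 -5.05142312e-05
  1.28563924e+00  1.71642449e+00] [ 0.20547108 -1.08228612  0.30654002]
```

View pics/s5.png

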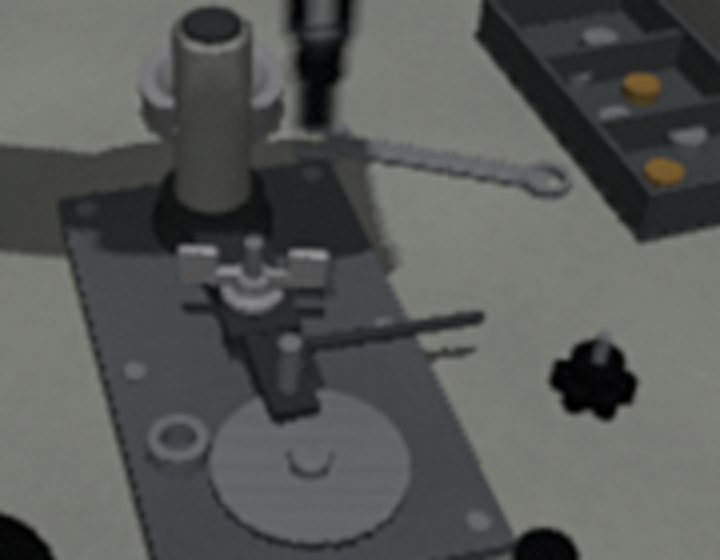

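The wings are back at the same angle, (328,250) and (180,247), and slightly lower: a half turn done. Next is the second stroke.

step_arm --dp '[[0, 0, -0.1], [0, 0, -0.18], [0, 0, -0.205], [0, 0, -0.205]]' --dr '[[0, 0, 0], [0, 0, 0], [0, 0, 0], [0, 0, 0]]'

```text
time: 11.65
position: [0.5792, -0.0086, 0.0788]
orientation: [3.141, 0.001, -0.366]
wrist_force: [0.9, -0.1, -0.5]
width: 0.0
grasp_force: 0.0
```

step_arm --dp '[[-0.0025, -0.011, 0], [-0.0045, -0.0215, 0], [-0.003, -0.034, 0], [-0.003, -0.047, 0], [-0.005, -0.0595, 0]]' --dr '[[0, 0, 0], [0, 0, 0], [0, 0, -0.03], [0, 0, -0.06], [0, 0, -0.09]]'

```text
time: 12.15
position: [0.5778, -0.0322, 0.0805]
orientation: [-3.14, -0.002, -0.655]
wrist_force: [1.1, 0.6, 0.0]
width: -0.0001
grasp_force: 0.5
```

step_arm --dp '[[-0.0035, -0.012, 0], [-0.009, -0.024, 0], [-0.0155, -0.0345, 0], [-0.0195, -0.0395, 0], [-0.024, -0.044, 0]]' --dr '[[0, 0, -0.04], [0, 0, -0.08], [0, 0, -0.12], [0, 0, -0.14], [0, 0, -0.16]]'

```text
time: 12.65
position: [0.5685, -0.05, 0.0806]
orientation: [-3.139, -0.002, -1.156]
wrist_force: [1.1, 0.7, -0.9]
width: -0.0001
grasp_force: 0.7
```

step_arm --dp '[[-0.0045, -0.0045, 0], [-0.0095, -0.0085, 0], [-0.015, -0.012, 0], [-0.019, -0.015, 0]]' --dr '[[0, 0, -0.02], [0, 0, -0.04], [0, 0, -0.05], [0, 0, -0.06]]'

```text
time: 13.05
position: [0.5606, -0.0557, 0.0801]
orientation: [-3.14, -0.001, -1.343]
wrist_force: [1.0, 0.3, 1.2]
width: -0.0001
grasp_force: 0.7
```

step_arm --dp '[[-0.003, -0.002, 0], [-0.006, -0.0035, 0], [-0.009, -0.005, 0], [-0.009, -0.005, 0]]' --dr '[[0, 0, 0], [0, 0, 0], [0, 0, 0], [0, 0, 0]]'

```text
time: 13.45
position: [0.5564, -0.0572, 0.0791]
orientation: [3.141, 0.0, -1.342]
wrist_force: [0.6, 0.5, 0.9]
width: -0.0001
grasp_force: 0.4
```

step_arm --dp '[[-0.003, -0.001, 0], [-0.005, -0.002, 0], [-0.005, -0.002, 0]]' --dr '[[0, 0, 0], [0, 0, 0], [0, 0, 0]]'

```text
time: 13.75
position: [0.5552, -0.0579, 0.0792]
orientation: [-3.14, -0.0, -1.343]
wrist_force: [4.1, 2.3, -1.5]
width: 0.0
grasp_force: 2.3
```

The force is rising, so the seat is reached. One more slight press.

step_arm --dp '[[-0.002, -0.001, 0], [-0.004, -0.001, 0], [-0.004, -0.001, 0]]' --dr '[[0, 0, 0], [0, 0, 0], [0, 0, 0]]'

```text
time: 14.05
position: [0.5548, -0.0581, 0.0794]
orientation: [-3.137, -0.001, -1.343]
wrist_force: [10.2, 3.7, -3.9]
width: -0.0002
grasp_force: 4.7
```

Seated firmly at about 10 N. I'll withdraw and check.

step_arm --dp '[[0.015, 0.005, 0], [0.05, 0.01, 0], [0.06, 0.01, 0.1], [0.06, 0.01, 0.22], [0.06, 0.01, 0.3]]' --dr '[[0, 0, 0], [0, 0, 0], [0, 0, 0], [0, 0, 0], [0, 0, 0]]'

```text
time: 14.55
position: [0.5772, -0.0545, 0.2018]
orientation: [-3.141, -0.001, -1.342]
wrist_force: [-0.6, 0.6, 0.1]
width: -0.0
grasp_force: 0.0
```

step_arm --dp '[[0, 0, 0.1], [0.1, 0.12, 0.1], [0.2, 0.24, 0.1], [0.2, 0.24, 0.1], [0.2, 0.24, 0.1]]' --dr '[[0, 0, 0], [0, 0, 0], [0, 0, 0], [0, 0, 0], [0, 0, 0]]'

```text
time: 15.05
position: [0.6578, 0.0442, 0.2378]
orientation: [3.14, 0.001, -1.339]
wrist_force: [-0.5, -0.5, -0.3]
width: -0.0001
grasp_force: 0.0
```

Run:
```python
from h import *
s=env.read_state();print(s['position'],s['wrist_force'])
im,d=env.grab_frame('side');a=cv2.resize(im[165:235,285:375,::-1],(540,420),interpolation=cv2.INTER_CUBIC)
cv2.imwrite('pics/end.png',a)
```

```text
[0.6578054  0.04422041 0.23783103] [-0.51486779 -0.51492913 -0.27308804]
```

View pics/end.png

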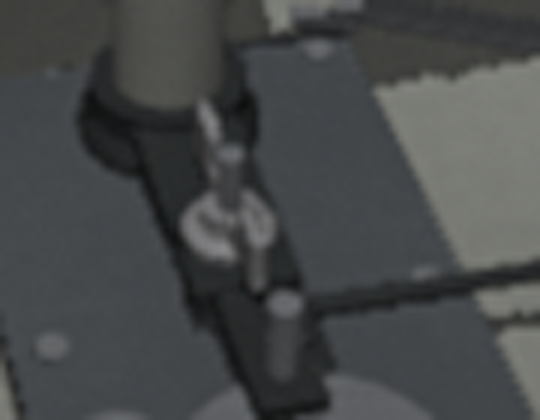

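The picture shows the strap closed, the nut low on it, and the wings, from (205,105) to (255,285), in line with the strap. The gripper is clear, so I'm handing in.

```bash
python3 -c "
from rig import env
print(env.hand_in())"
```

```text
the job is handed in; nothing more can be done
None
```

I closed the strap onto its stop and ran the wing nut down to its seat in two fingertip strokes, then handed in at about 15 s with the gripper clear; the hand-in returned no verdict.

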